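Get the blue board carrier from the back of a crowded hook

TASK

I need the blue board carrier that hangs at the back of the crowded hook. Hang the two carriers in front of it on the spare hook, using the first one to slide the red clip all the way back so that there is room for the other, then take the blue carrier off and stand it fully home in the slot of the black stand. Feel for the spare hook's height, never lean on or ram either hook or the slot (gently: 15 N at most), drop nothing and leave everything else on the bench alone.

Things in the scene. Friction and masses are not known exactly. Their poses are not given: they have to be found in the camera images.
- rack: Crowded hook: fixed stand, base 100x110x12, post 20x30, 195 high. Origin: base underside centre, under the post; z up. Steel arm 8 dia, axis at z 155, runs from the post along -x to x -142, then turns up: lip top 6 above the arm's top, end at x -152. A hung carrier passes the lip only if lifted more than 6 and less than 10.6. Carriers hang at x -46 (blue), -82, -118. Bears 15 N at most. (mm)
- spare: Spare hook: fixed stand, same base, post, frame and arm shape as the crowded one, but its arm is clamped in a height slot: the arm's axis is at z 155 plus or minus 20, NOT reported: find it by touch (press lightly on it from above) or by eye. Its rubber mount gives 1 mm per 3 N, along the arm or down at its tip. A red clip rides on it. Bears 15 N at most. (mm)
- clip (a joint): Position (m) of the red clip, a disc 24 mm dia, 8 mm thick, around the spare arm. At 0 its front face is at x -100 mm of the spare stand; grows as it is pushed back towards the post (+x of the stand), to a stop at 0.048 (face at x -52 mm). Rubs with about 3 N, stays where left. Starts at 0 to 0.03.
- blue_carrier: The wanted carrier, blue, rearmost. Upright plate 10 thick (x), 60 wide (y), 79 high (z); origin underside centre. On top of it a hanging eye up to z 108, 34 wide, and above that a grip tab 10 thick (x), 26 wide (y), up to z 146: pinch it across its thickness near z 130. About 0.15 kg (0.1 to 0.2). While it hangs its x lies along the hook arm. (mm)
- blue_eye (a point): Roof apex of the blue carrier's eye, at z 98 above its origin. The eye is a closed window 22 wide (y), its sill at z 79, its roof a shallow inverted V (25 degrees), 10 thick. On the 8 dia arm the arm's axis lies at z 93.6 of the carrier; it can be lifted 10.6 until the sill meets the arm. All three carriers are alike. (mm)
- yellow_carrier: Yellow carrier, the same shape, size and frame as the blue one; one of the two in front of it (which of them is foremost varies). (mm)
- grey_carrier: Bare aluminium (grey) carrier, the same shape, size and frame as the blue one; one of the two in front of it. (mm)
- dock: Slot stand, fixed: dark base 70 (x) x 100 (y), on it a black block 55 x 90 on rubber feet (gives 1 mm per 2 N downwards, 6 at most), block top at z 49, with one slot, 15 wide in x, 70 long in y, floor at z 22. Origin: underside centre, under the slot's centre. A carrier stands in it on its lower edge, thickness across the slot, either way round. (mm)
- spool: Bystander: solder spool, 54 diameter, 30 high, standing flat; origin underside centre. (mm)
- screwdriver: Bystander: screwdriver, 150 long, lying along its x axis. (mm)
- flux_jar: Bystander: amber jar, 42 diameter, 42 high; origin underside centre. (mm)
- phone: Bystander: black phone lying flat, 146 (x) x 71 x 9; origin underside centre. (mm)
- brush: Bystander: small brush lying along its x axis. (mm)
- parts_tray: Bystander: white divided tray, 90 (x) x 120 x 25, origin underside centre. (mm)
Things that resemble listed ones, but are neither listed nor needed, are in the scene too. Several things have the shape of the yellow_carrier; the one meant has the colours described above.

How it is judged:
By the outcome, as a careful person would: the job done as asked, in the order asked, and still so for the second after the job is handed in, with the robot touching nothing.
It also fails if it takes over 72 s, if anything falls off the work surface, if the arm or the gripper's body presses on something with over 40 N, if the wrist force passes 120 N, or if a joint passes its speed limit or range.

ROBOT

A 6-joint arm with a two-finger parallel gripper is mounted at the origin on the work surface. World frame = base frame: x ahead of the robot, y to its left, z up, the work surface at z = 0. Lengths are in mm, angles in degrees, forces in N, time in s.
With the tool pointing down it reaches from about 350 to 850 mm from the base axis. Payload 8.1 kg.
Tool frame: the origin (TCP) lies midway between the tips of the shut fingers; the grasp point (between the pads) lies 19 mm behind it; z points along the fingers, y is the line along which they close (so a half turn about z gives the same grasp; the last joint's range is limited). The gripper opens to 85 mm and grips with 20 to 120 N. Pads are 22 mm wide; open, the fingers measure 114 mm over their backs; the gripper's body (76 mm by 85 mm) begins 54 mm behind the grasp point. The pads swing forward as they close: fully open they stand 13 mm farther back than shut.
Start: joints at [-79.721, 7.471, 85.268, -0, 87.261, -4.893], TCP at [157.05, -579.086, 231.292] pointing down, gripper open.
Joint ranges: [-169.43, 169.43], [-51.17, 129.36], [1.28, 143.12], [-76.62, 256.62], [0, 156.53], [-152.29, 152.29]. Speed limits (degrees/s): [136.94, 136.94, 159.86, 180, 180, 180].

INTERFACE

Orientations are given as [roll, pitch, yaw] about the fixed x, y, z axes, in that order (R = Rz(yaw) Ry(pitch) Rx(roll)).
In Python, from bench import r gives the robot as it stands. The module is installed in compiled form; this text tells all that it offers.
- The arm moves only by the tool jog_arm, never from a script. Its argument "rows" is a list of rows, each a list of 2 entries, a list of its own where there are three numbers: the shift along the tool's x, y, z in mm, then the turn, a rotation vector about the tool's x, y, z in rad. A call has 1 to 10 rows; each row is the pose to reach, as a shift and turn from the pose commanded when the call began, along the tool's axes at that moment; what a row does not reach only later rows make up. A row lasts 1/10 s, in which the tool goes at most 50 mm and 8.59 degrees, less where a joint would pass 70% of its speed; a pose out of reach is approached as far as the arm can. A call with a gripper value outside its range is refused whole. "grip" is the finger opening in mm, from 0 to 85.4, set as the call begins (left out, the last holds). The fingers move at their own pace and stop on an object; "force" is the grip in N (left out, the last holds). Time passes only in rows, so rows that repeat a pose let the fingers close. It gives the time, the measured TCP pose, the force, the opening and the grip force at its end, in the units of the state.
- r.sense(): the state, without advancing time (a new reading comes with each control period).
- r.snapshot(name): name is "side" or "top"; returns (picture, depth): 420x560x3 uint8, blue, green, red; 420x560 float32, mm along the optical axis (not along the pixel's ray), 0 where there is no reading.
- r.camera_params(name): a dict with "fx", "fy", "cx", "cy" (pixels), "pose" (4x4, takes a point from camera to world coordinates). Camera axes: x right, y down, z forward; pixel columns grow to the right and rows downward; lengths in mm; the calibration is good to about 2 mm. A picture is of the moment at which its call begins. camera_params takes no time and is no camera call.
- r.hand_in(): hands the job in; it is judged then, once.
The state is a dict: "time": time; "joint_pos": joint angles; "qd": joint speeds; "joint_efforts": joint torques, N m; "tool_pos": TCP position; "tcp_rot": TCP orientation; "ft_force": force on the tool from outside, world axes, zero at the start; "wrist_torque": the same for the moment, N m; "finger_gap": finger opening in mm; "grip_force": force on a finger pad.
Only numpy, scipy, OpenCV 4.12 (cv2) and the standard library are available. Lean on these libraries where they do the work, as an engineer would, in place of code of your own. Each camera call takes 0.05 s, during which the arm holds its last target. There are 200 camera calls.

## Working session

There is one attempt and no reset: what is moved stays moved. The work goes in short steps, Python scripts to look and compute and a tool call to move; the robot and the scene stay as the last step left them, time stands still between calls to the robot, and variables do not carry over. Pictures are saved under pics/ and viewed, at most 10 in all, crops included, and the job is handed in when it is done.

Besides the shell and the picture viewer there is one more tool, called by a JSON object that holds its "method" and its "body", one argument or row to a line. jog_arm: Moves the arm, as the interface text tells. Its arguments: {"type":"object","properties":{"rows":{"type":"array"},"grip":{"type":"number"},"force":{"type":"number"}},"required":["rows"]}

```bash
mkdir -p pics
cat > h.py <<'E'
import numpy as np,cv2
from bench import r
def snap(n,f):
    p,d=r.snapshot(n); cv2.imwrite(f'pics/{f}.png',p); np.save(f'pics/{f}.npy',d); return p,d
def w(n,u,v,d):
    c=r.camera_params(n); P=np.array(c['pose'])
    return (P@np.array([(u-c['cx'])/c['fx']*d,(v-c['cy'])/c['fy']*d,d,1]))[:3]
def cloud(n,d):
    c=r.camera_params(n); P=np.array(c['pose']); v,u=np.mgrid[:420,:560]
    X=np.stack([(u-c['cx'])/c['fx']*d,(v-c['cy'])/c['fy']*d,d],-1)
    return X@P[:3,:3].T+P[:3,3]
E
python3 - <<'E'
from h import *
for n in('side','top'):
    p,d=snap(n,n+'0'); c=r.camera_params(n); print(n,c['fx'],np.round(c['pose'],3).tolist())
print(r.sense())
a=cv2.imread('pics/side0.png');b=cv2.imread('pics/top0.png')
E
```

```text
side 535.212920790327 [[-0.867, -0.347, 0.358, -42.611], [-0.499, 0.593, -0.632, 958.862], [0.007, -0.726, -0.688, 1151.519], [0.0, 0.0, 0.0, 1.0]]
top 440.62511251110766 [[-0.026, -0.996, 0.086, 423.139], [-1.0, 0.026, -0.001, 44.359], [-0.001, -0.086, -0.996, 1091.438], [0.0, 0.0, 0.0, 1.0]]
{'time': 0.1, 'joint_pos': array([-7.97199231e+01,  7.51092900e+00,  8.53213392e+01, -1.00444748e-05,
        8.72630422e+01, -4.89280447e+00]), 'qd': array([ 0.02556945, -0.12482966, -0.16062383, -0.04063203, -0.0656566 ,
        0.0118188 ]), 'joint_efforts': array([ 1.52721506e-03, -5.70949638e+01, -5.01942122e+01, -6.11122459e-05,
        8.15805135e-03,  9.14113905e-07]), 'tool_pos': array([ 156.97587791, -578.59455125,  230.36409939]), 'tcp_rot': array([-1.79905036e+02, -8.11919674e-03,  1.51728751e+01]), 'ft_force': array([-1.04496529, -0.18945945,  0.1037356 ]), 'wrist_torque': array([-0.04519336, -0.03462786, -0.03644391]), 'grip_force': 0.0, 'finger_gap': 85.3071836137196}
```

View pics/side0.png

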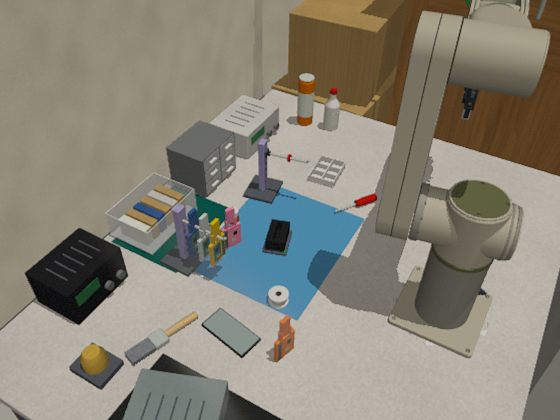

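View pics/top0.png

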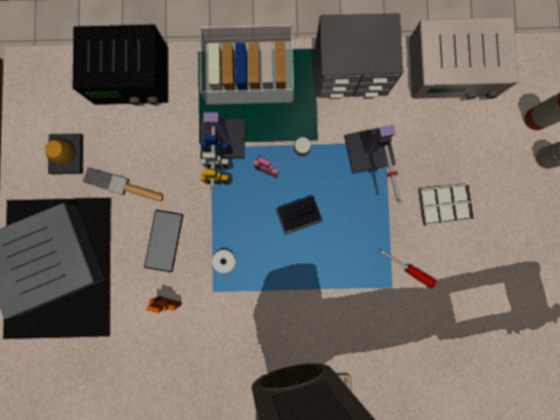

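Candidates: hung carriers blue (top 217,140 / side 192,222), grey (215,157 / 203,232) and yellow (214,177 / 215,240). Look-alikes are the pink (265,166) and orange (163,304) carriers standing on the bench and the blue board in the white box (241,65). The hung blue, grey and yellow ones match the description, with yellow foremost. I'll check this in a close crop.

Run:
```python
from h import *
a=cv2.imread('pics/side0.png');b=cv2.imread('pics/top0.png')
f=lambda i,x,y,w,h,s:cv2.resize(i[y:y+h,x:x+w],None,fx=s,fy=s,interpolation=cv2.INTER_CUBIC)
A=f(a,160,130,160,150,5)[:,:]; cv2.imwrite('pics/c1.png',cv2.resize(A,(640,600)))
B=f(b,195,105,80,90,5);C=f(b,340,115,80,90,5)
cv2.imwrite('pics/c2.png',np.hstack([B,C]))
X=cloud('side',np.load('pics/side0.npy')); T=cloud('top',np.load('pics/top0.npy'))
hs=lambda p:cv2.cvtColor(p,cv2.COLOR_BGR2HSV)
for nm,p,X in(('side',a,X),('top',b,T)):
    H=hs(p)
    for col,l,u in(('yellow',(22,150,80),(32,255,255)),('blue',(105,120,30),(120,255,255)),('purple',(118,40,50),(140,140,255)),('red',(0,150,60),(8,255,255))):
        m=cv2.inRange(H,l,u)>0
        m&=(X[...,2]>60)&(X[...,0]>400)&(X[...,2]<260)
        P=X[m]
        if len(P): print(nm,col,len(P),np.round(np.median(P,0)),np.round(P.min(0)),np.round(P.max(0)))
```

```text
side yellow 380 [572. 209. 140.] [565. 164.  60.] [676. 604. 212.]
side blue 380 [812. 151.  70.] [636. 124.  60.] [909. 223. 211.]
side purple 672 [679. 183. 141.] [ 636. -191.   60.] [700. 208. 201.]
side red 58 [ 614. -610.  158.] [ 561. -632.  142.] [ 633. -180.  166.]
top yellow 114 [570. 185. 173.] [567. 164. 135.] [577. 219. 212.]
top blue 653 [828. 143.  68.] [637. 123.  60.] [909. 219. 211.]
top purple 402 [681. 177. 194.] [ 572. -192.   60.] [700. 203. 200.]
top red 14 [ 566. -191.  166.] [ 563. -197.  161.] [ 569. -183.  173.]
```

View pics/c1.png

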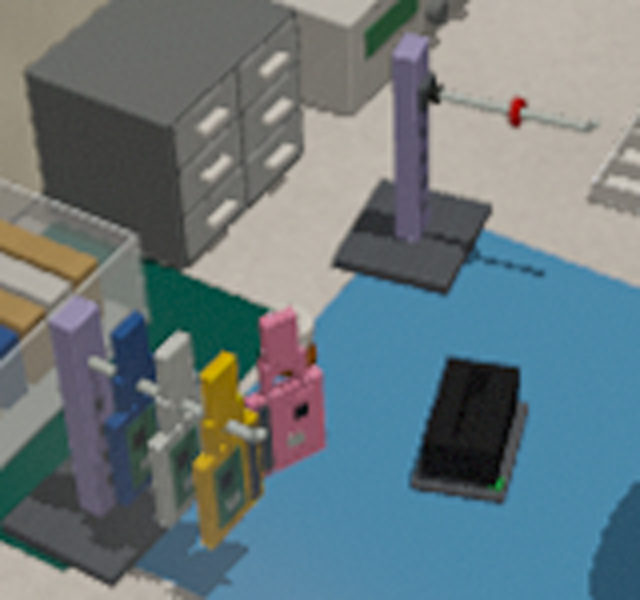

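View pics/c2.png

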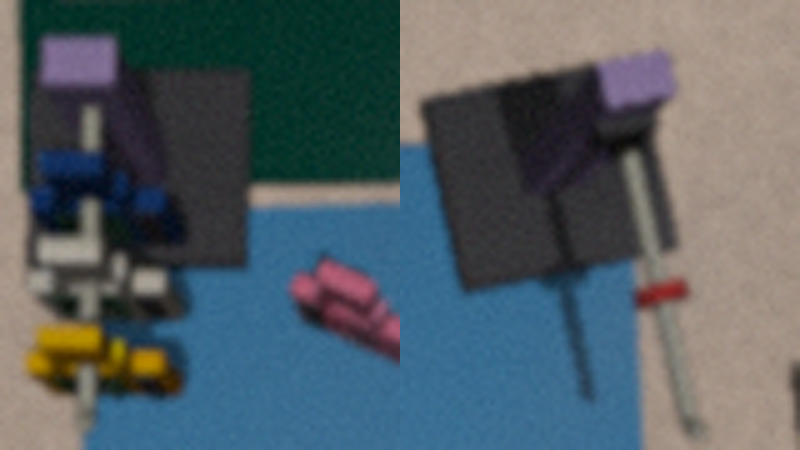

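Confirmed: yellow is foremost, then grey, then blue at the back. The pink carrier stands on the bench to the right. Next I'll measure the poses.

Run:
```python
from h import *
for nm in('side','top'):
    p=cv2.imread(f'pics/{nm}0.png'); X=cloud(nm,np.load(f'pics/{nm}0.npy')); H=cv2.cvtColor(p,cv2.COLOR_BGR2HSV)
    x,y,z=X[...,0],X[...,1],X[...,2]
    def rep(l,m):
        P=X[m]
        if len(P)<5: print(nm,l,len(P));return
        (c,s,a)=cv2.minAreaRect(P[:,:2].astype(np.float32))
        print(nm,l,len(P),'mean',np.round(P.mean(0),1),'rect',np.round(c,1),np.round(s,1),round(a,1))
    rep('rackpost',(z>185)&(z<202)&(x>655)&(x<720)&(y>160)&(y<230))
    rep('sparepost',(z>185)&(z<202)&(x>655)&(x<720)&(y<-150)&(y>-240))
    for t,x0 in(('tab yellow',570),('tab grey',606),('tab blue',642)):
        rep(t,(z>203)&(z<214)&(abs(x-x0)<15)&(y>160)&(y<230))
    # spare arm
    for a,b in((540,550),(550,560),(575,590),(590,605),(605,620),(620,635),(635,650)):
        rep('arm%d'%a,(z>125)&(z<195)&(x>=a)&(x<b)&(y<-150)&(y>-240))
    rep('clip',(z>125)&(z<195)&(x>540)&(x<660)&(y<-150)&(y>-240)&(H[...,1]>150)&((H[...,0]<10)|(H[...,0]>172)))
    rep('lip rack',(z>140)&(z<170)&(x>520)&(x<562)&(y>160)&(y<230))
    rep('blocktop',(z>45)&(z<54)&(x>420)&(x<580)&(y>-60)&(y<60))
    rep('slot',(z>15)&(z<40)&(x>430)&(x<570)&(y>-50)&(y<50))
    rep('base',(z>6)&(z<16)&(x>420)&(x<580)&(y>-60)&(y<60))
    rep('sparebase',(z>7)&(z<16)&(x>580)&(x<720)&(y>-240)&(y<-60))
    rep('rackbase',(z>7)&(z<16)&(x>580)&(x<720)&(y>100)&(y<240))
    rep('pink',(z>100)&(z<150)&(x>540)&(x<640)&(y>40)&(y<140))
```

```text
side rackpost 96 mean [687.7 192.2 193.6] rect [688.8 189.1] [35.5 24.1] 86.7
side sparepost 18 mean [ 658.1 -175.4  195.4] rect [ 659.3 -177.2] [ 8.3 34.1] 5.7
side tab yellow 36 mean [570.3 194.3 207.4] rect [570.2 193.7] [27.3 10.1] 89.6
side tab grey 38 mean [607.  193.6 207.5] rect [606.6 192.9] [28.1 12.6] 78.5
side tab blue 33 mean [642.9 192.2 207.2] rect [643.2 191. ] [10.1 28.5] 3.4
side arm540 9 mean [ 545.7 -194.1  158.1] rect [ 545.6 -193.8] [11.3  8.7] 88.6
side arm550 8 mean [ 556.4 -193.2  157.7] rect [ 555.8 -192.7] [ 5.7 11.8] 1.7
side arm575 11 mean [ 582.6 -187.   158.4] rect [ 582.4 -186.9] [9.7 6.6] 18.9
side arm590 13 mean [ 597.2 -185.4  158. ] rect [ 597.2 -184.3] [10.6 13.3] 79.9
side arm605 14 mean [ 613.4 -182.4  157.6] rect [ 612.9 -182.8] [17.2  9.7] 73.7
side arm620 20 mean [ 628.9 -178.   158.4] rect [ 627.7 -177.9] [14.2 11.9] 59.7
side arm635 125 mean [ 642.6 -170.8  164. ] rect [ 642.1 -174.2] [42.5 14.7] 88.4
side clip 15 mean [ 564.3 -186.8  161.1] rect [ 564.7 -187.5] [ 6.9 13.3] 15.7
side lip rack 24 mean [550.  195.1 160. ] rect [549.4 193.5] [
[... 1354 characters left out ...]
op arm635 156 mean [ 642.3 -174.7  170.3] rect [ 641.5 -178.1] [30.8 14.4] 85.4
top clip 18 mean [ 565.9 -190.   166.2] rect [ 565.9 -190. ] [ 3.7 14.2] 10.4
top lip rack 39 mean [550.9 191.6 160. ] rect [550.7 191.8] [ 7.1 20.9] 85.3
top blocktop 673 mean [494.6   2.7  48.8] rect [494.7   2.9] [55.  89.9] 18.2
top slot 190 mean [494.6   2.7  22.9] rect [486.4   3.6] [39.7 83.6] 18.2
top base 226 mean [487.5   9.    8.5] rect [494.8   0.5] [136.6 113.7] 7.1
top sparebase 1211 mean [ 645.9 -167.4   12.1] rect [ 649.1 -156.8] [100.6 155.3] 10.2
top rackbase 609 mean [681.9 165.6  12.1] rect [668.  185.1] [119. 113.] 83.0
top pink 106 mean [602.2  79.7 133.6] rect [604.   80.7] [33.  10.9] 66.5
```

{"method": "jog_arm", "body": {
  "rows": [
    [[38, -29, -3], [0, 0, -0.127]],
    [[76, -58, -6], [0, 0, -0.254]],
    [[115, -87, -9], [0, 0, -0.381]],
    [[153, -116, -12], [0, 0, -0.509]],
    [[191, -145, -15], [0, 0, -0.636]],
    [[229, -174, -18], [0, 0, -0.763]],
    [[267, -203, -21], [0, 0, -0.89]],
    [[306, -232, -24], [0, 0, -1.018]],
    [[344, -261, -27], [0, 0, -1.145]],
    [[382, -289, -30], [0, 0, -1.272]]
  ],
  "grip": 22,
  "force": 40
}}

```text
time: 1.1
tool_pos: [450.8, -198.2, 261.2]
tcp_rot: [-180.0, -0.0, 88.4]
ft_force: [0.3, -1.2, 0.1]
finger_gap: 21.9
grip_force: 0.0
```

Run:
```python
from h import *
for nm in('side','top'):
    p=cv2.imread(f'pics/{nm}0.png'); X=cloud(nm,np.load(f'pics/{nm}0.npy')); H=cv2.cvtColor(p,cv2.COLOR_BGR2HSV)
    x,y,z=X[...,0],X[...,1],X[...,2]
    def rep(l,m):
        P=X[m]
        if len(P)<5: print(nm,l,len(P));return
        (c,s,a)=cv2.minAreaRect(P[:,:2].astype(np.float32))
        print(nm,l,len(P),'mean',np.round(P.mean(0),1),'zmax',round(np.percentile(P[:,2],90),1),'rect',np.round(c,1),np.round(s,1),round(a,1))
    rep('sparepost',(z>188)&(z<202)&(x>600)&(x<720)&(y<-130)&(y>-240))
    rep('lip',(z>140)&(z<180)&(x>470)&(x<520)&(y<-150)&(y>-240))
    for a in(500,510,520,530,540,550,575,590,605,615): rep('arm%d'%a,(z>140)&(z<180)&(x>a)&(x<a+10)&(y<-150)&(y>-240))
    for a in(548,555,583,592,620,627): rep('rackarm%d'%a,(z>140)&(z<180)&(x>a)&(x<a+7)&(y<198)&(y>184))
print(r.sense()['tool_pos'],r.sense()['tcp_rot'],r.sense()['finger_gap'])
```

```text
side sparepost 58 mean [ 650.5 -173.7  194.5] zmax 197.6 rect [ 651.9 -176.2] [20.8 39. ] 18.0
side lip 18 mean [ 511.9 -200.7  159.4] zmax 164.0 rect [ 511.4 -200.5] [18.1  7.8] 15.4
side arm500 7 mean [ 506.7 -201.4  161.9] zmax 165.3 rect [ 506.3 -200.6] [4.8 7.4] 50.5
side arm510 11 mean [ 515.1 -200.3  157.9] zmax 163.5 rect [ 515.2 -200.1] [9.3 8.4] 5.1
side arm520 7 mean [ 525.5 -197.8  157.5] zmax 158.8 rect [ 526.5 -197. ] [9.4 5.6] 60.4
side arm530 9 mean [ 534.4 -196.5  158.5] zmax 161.9 rect [ 534.9 -198.3] [12.7  7.6] 83.5
side arm540 9 mean [ 545.7 -194.1  158.1] zmax 160.3 rect [ 545.6 -193.8] [11.3  8.7] 88.6
side arm550 8 mean [ 556.4 -193.2  157.7] zmax 162.2 rect [ 555.8 -192.7] [ 5.7 11.8] 1.7
side arm575 8 mean [ 580.9 -187.2  158.7] zmax 162.5 rect [ 580.5 -187.2] [6.2 6.1] 30.1
side arm590 9 mean [ 595.  -186.1  157.5] zmax 160.6 rect [ 595.4 -185.6] [ 7.5 10.2] 79.4
side arm605 9 mean [ 611.1 -183.4  157.3] zmax 159.8 rect [ 611.3 -184.7] [13.   7.7] 70.8
side arm615 8 mean [ 619.7 -180.4  158.3] zmax 160.8 rect [ 620.  -181.8] [ 9.  11.9] 7.3
side rackarm548 
[... 1369 characters left out ...]
20.  -183.3  158.1] zmax 161.5 rect [ 620.  -183.7] [6.6 9.1] 89.3
top rackarm548 13 mean [551.7 191.2 157.2] zmax 159.3 rect [551.3 191.6] [6.1 6.4] 88.4
top rackarm555 12 mean [558.4 191.2 158.4] zmax 160.6 rect [558.4 191.1] [4.9 6.8] 1.5
top rackarm583 8 mean [587.4 190.7 159.2] zmax 160.9 rect [587.4 190.9] [2.5 6.8] 2.3
top rackarm592 13 mean [595.5 190.9 158.3] zmax 161.2 rect [595.7 191.1] [6.5 6.5] 3.1
top rackarm620 5 mean [625.6 189.9 160.2] zmax 162.1 rect [625.8 190.4] [1.6 6.4] 7.3
top rackarm627 13 mean [630.7 190.1 158.5] zmax 160.6 rect [630.5 190.4] [6.8 7.3] 2.0
[ 450.79343865 -198.24177972  261.19002356] [-1.79990686e+02 -5.77233419e-03  8.83539034e+01] 21.855701059777743
```

{"method": "jog_arm", "body": {
  "rows": [
    [[40, 11, 0], [0, 0, 0]],
    [[80, 22, 0], [0, 0, 0]],
    [[125, 34, 0], [0, 0, 0]],
    [[170, 46, 0], [0, 0, 0]],
    [[215, 58, 0], [0, 0, 0]],
    [[260, 71, 5], [0, 0, 0]],
    [[305, 83, 13], [0, 0, 0]],
    [[350, 95, 22], [0, 0, 0]],
    [[385, 105, 29], [0, 0, 0]],
    [[397, 108, 31], [0, 0, 0]]
  ]
}}

```text
time: 2.1
tool_pos: [570.9, 196.2, 228.2]
tcp_rot: [-179.8, -0.0, 88.2]
ft_force: [-0.1, -1.2, 0.7]
finger_gap: 22.3
grip_force: 0.0
```

Run:
```python
from h import *
a,d1=snap('side','side1');b,d2=snap('top','top1')
print(r.sense()['tool_pos'],r.sense()['tcp_rot'])
f=lambda i,x,y,w,h:cv2.resize(i[y:y+h,x:x+w],(400,500),interpolation=cv2.INTER_CUBIC)
cv2.imwrite('pics/c3.png',np.hstack([f(a,175,170,80,100),f(b,180,115,80,100)]))
```

```text
[570.93808526 194.19560597 228.9765037 ] [-1.79873696e+02  3.38964955e-02  8.81954831e+01]
```

View pics/c3.png

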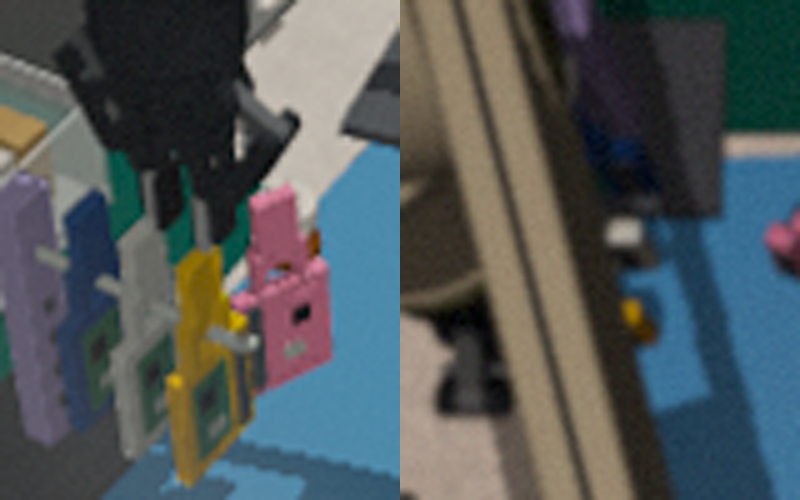

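Side crop: the fingers stand above the tabs, one at about crop (160,215) and the other at (203,225), with the yellow tab at (200,255). The top camera is blocked by the arm. I'll measure the finger midpoint with the side depth.

Run:
```python
from h import *
c=r.camera_params('side');P=np.linalg.inv(np.array(c['pose']))
def pr(p):
    q=P@np.array([*p,1]);return c['fx']*q[0]/q[2]+c['cx'],c['fy']*q[1]/q[2]+c['cy']
cr=lambda p:(np.round([(pr(p)[0]-175)*5,(pr(p)[1]-170)*5],0))
print('tcp',cr((570.9,194.2,229)),'front pad',cr((559.9,194.2,229)),'rear',cr((581.9,194.2,229)),'tabtop',cr((571,193,207.4)), cr((570.3,194.3,207.4)))
X=cloud('side',np.load('pics/side1.npy'));x,y,z=X[...,0],X[...,1],X[...,2]
for lo,hi in((227,233),(233,240),(240,247)):
  m=(z>lo)&(z<hi)&(abs(x-571)<40)&(abs(y-194)<25);Q=X[m]
  print(lo,np.round(Q[np.argsort(Q[:,0])],0)[:,:2].tolist())
m=(z>203)&(z<214)&(abs(x-571)<13)&(abs(y-194)<25);print(X[m].mean(0))
```

```text
tcp [191. 225.] front pad [209. 233.] rear [173. 218.] tabtop [195. 255.] [195. 257.]
227 [[553.0, 204.0], [555.0, 205.0], [557.0, 206.0], [582.0, 196.0], [582.0, 187.0], [583.0, 203.0], [584.0, 190.0], [584.0, 198.0], [584.0, 206.0], [587.0, 194.0]]
233 [[548.0, 201.0], [548.0, 205.0], [550.0, 202.0], [552.0, 204.0], [554.0, 205.0], [555.0, 204.0], [556.0, 207.0], [557.0, 210.0], [558.0, 204.0], [558.0, 207.0], [561.0, 208.0], [582.0, 200.0], [582.0, 191.0], [583.0, 207.0], [583.0, 194.0], [583.0, 194.0], [583.0, 203.0], [583.0, 193.0], [583.0, 189.0], [583.0, 185.0], [584.0, 202.0], [584.0, 184.0], [584.0, 197.0], [584.0, 201.0], [584.0, 205.0], [585.0, 209.0], [585.0, 182.0], [586.0, 207.0], [587.0, 209.0], [588.0, 208.0], [595.0, 202.0]]
240 [[547.0, 194.0], [547.0, 198.0], [547.0, 192.0], [547.0, 197.0], [548.0, 196.0], [548.0, 200.0], [548.0, 192.0], [548.0, 200.0], [549.0, 194.0], [549.0, 203.0], [551.0, 201.0], [551.0, 205.0], [552.0, 203.0], [553.0, 205.0], [555.0, 203.0], [555.0, 206.0], [557.0, 209.0], [558.0, 208.0], [558.0, 207.0], [561.0, 207.0], [561.0, 206.0], [562.0, 207.0], [582.0, 199.0], [582.0, 190.0], [582.0, 207.0], [582.0, 202.0], [583.0, 193.0], [583.0, 201.0], [583.0, 205.0], [583.0, 188.0], [584.0, 188.0], [585.0, 208.0], [585.0, 202.0], [586.0, 197.0], [587.0, 205.0], [587.0, 208.0], [588.0, 207.0], [594.0, 203.0], [594.0, 203.0]]
[570.00467069 196.80849985 207.2831479 ]
```

{"method": "jog_arm", "body": {
  "rows": [
    [[0, 0, 12], [0, 0, 0]],
    [[0, 0, 26], [0, 0, 0]],
    [[0, 0, 40], [0, 0, 0]],
    [[0, 0, 51], [0, 0, 0]],
    [[0, 0, 56], [0, 0, 0]],
    [[0, 0, 56], [0, 0, 0]]
  ]
}}

```text
time: 2.8
tool_pos: [570.8, 192.4, 172.9]
tcp_rot: [-179.9, 0.0, 88.0]
ft_force: [-0.4, -0.7, -0.1]
finger_gap: 22.0
grip_force: 0.0
```

{"method": "jog_arm", "body": {
  "rows": [
    [[0, 0, 0], [0, 0, 0]],
    [[0, 0, 0], [0, 0, 0]],
    [[0, 0, 0], [0, 0, 0]],
    [[0, 0, 0], [0, 0, 0]]
  ],
  "grip": 5,
  "force": 50
}}

```text
time: 3.2
tool_pos: [571.8, 193.0, 174.7]
tcp_rot: [180.0, -0.0, 88.1]
ft_force: [-0.1, -0.6, -0.5]
finger_gap: 9.2
grip_force: 51.3
```

{"method": "jog_arm", "body": {
  "rows": [
    [[0, 0, -3], [0, 0, 0]],
    [[0, 0, -6], [0, 0, 0]],
    [[0, 0, -8.3], [0, 0, 0]],
    [[0, 0, -8.3], [0, 0, 0]],
    [[0, 0, -8.3], [0, 0, 0]],
    [[0, 0, -8.3], [0, 0, 0]]
  ]
}}

```text
time: 3.8
tool_pos: [571.4, 192.9, 182.4]
tcp_rot: [-180.0, 0.0, 88.1]
ft_force: [0.4, 0.9, -2.4]
finger_gap: 9.1
grip_force: 51.2
```

Run:
```python
from h import *
for i in range(4):
    r.snapshot('side'); s=r.sense(); print(np.round(s['tool_pos'],2),np.round(s['ft_force'],2))
p,d=snap('side','s2'); X=cloud('side',d);x,y,z=X[...,0],X[...,1],X[...,2]
H=cv2.cvtColor(p,cv2.COLOR_BGR2HSV);m=(cv2.inRange(H,(22,150,60),(32,255,255))>0)&(abs(x-571)<25)&(abs(y-193)<50)
Q=X[m];print('yellow z',np.percentile(Q[:,2],[0.5,2,50,99]), Q[:,2].min())
```

```text
[571.47 192.88 182.44] [-0.3  -0.16 -0.87]
[571.4  192.88 182.37] [-0.05 -0.01 -1.96]
[571.43 192.9  182.42] [-0.48 -0.08 -1.97]
[571.46 192.89 182.43] [ 0.44 -0.01 -1.12]
yellow z [ 71.27827473  91.92617591 156.09530835 216.02717025] 70.31673192407266
```

{"method": "jog_arm", "body": {
  "rows": [
    [[0, -4, 0], [0, 0, 0]],
    [[0, -11, 0], [0, 0, 0]],
    [[0, -20, 0], [0, 0, 0]],
    [[0, -29, 0], [0, 0, 0]],
    [[0, -38, 0], [0, 0, 0]],
    [[0, -47, 0], [0, 0, 0]],
    [[0, -55, 0], [0, 0, 0]],
    [[0, -60, 0], [0, 0, 0]],
    [[0, -60, 0], [0, 0, 0]]
  ]
}}

```text
time: 4.95
tool_pos: [511.0, 195.1, 182.7]
tcp_rot: [180.0, -0.0, 88.1]
ft_force: [0.6, 0.7, -1.6]
finger_gap: 9.1
grip_force: 51.2
```

{"method": "jog_arm", "body": {
  "rows": [
    [[-8, 0, -15], [0, 0, 0]],
    [[-28, 2, -35], [0, 0, -0.02]],
    [[-60, 5, -55], [0, 0, -0.04]],
    [[-98, 9, -75], [0, 0, -0.06]],
    [[-138, 13, -90], [0, 0, -0.08]],
    [[-178, 17, -98], [0, 0, -0.1]],
    [[-218, 21, -98], [0, 0, -0.12]],
    [[-258, 25, -98], [0, 0, -0.145]],
    [[-298, 29, -98], [0, 0, -0.17]],
    [[-335, 32, -98], [0, 0, -0.19]]
  ]
}}

```text
time: 5.95
tool_pos: [532.2, -143.7, 282.1]
tcp_rot: [179.9, 0.1, 98.9]
ft_force: [0.2, 0.8, -1.6]
finger_gap: 9.3
grip_force: 51.2
```

{"method": "jog_arm", "body": {
  "rows": [
    [[-27, 2, 0], [0, 0, -0.01]],
    [[-45, 3, 0], [0, 0, -0.02]],
    [[-55, 4, 0], [0, 0, -0.021]],
    [[-57, 4, 0], [0, 0, -0.021]],
    [[-57, 4, 0], [0, 0, -0.021]],
    [[-57, 4, 0], [0, 0, -0.021]]
  ]
}}

```text
time: 6.55
tool_pos: [545.0, -195.8, 280.9]
tcp_rot: [180.0, -0.0, 100.2]
ft_force: [0.4, -0.2, -1.1]
finger_gap: 9.2
grip_force: 51.2
```

Run:
```python
from h import *
p,d=snap('side','s3');s=r.sense();print(s['tool_pos'],s['tcp_rot'],s['ft_force'])
X=cloud('side',d);x,y,z=X[...,0],X[...,1],X[...,2]
H=cv2.cvtColor(p,cv2.COLOR_BGR2HSV);m=(cv2.inRange(H,(22,150,60),(32,255,255))>0)&(abs(y+198)<60)&(z>150)
Q=X[m];print(len(Q),Q.mean(0),Q.min(0),Q.max(0))
f=lambda i,x,y,w,h:cv2.resize(i[y:y+h,x:x+w],(600,500),interpolation=cv2.INTER_CUBIC)
cv2.imwrite('pics/c4.png',f(p,240,80,120,100))
```

```text
[ 545.01424668 -195.70408884  280.85938293] [ 1.79988455e+02 -4.89445046e-03  1.00197879e+02] [-0.50715971  1.07257808 -1.36192017]
193 [ 541.06718523 -182.03525995  244.52151249] [ 533.77258995 -220.11038824  169.37378549] [ 551.07671665 -161.33859836  319.94458204]
```

View pics/c4.png

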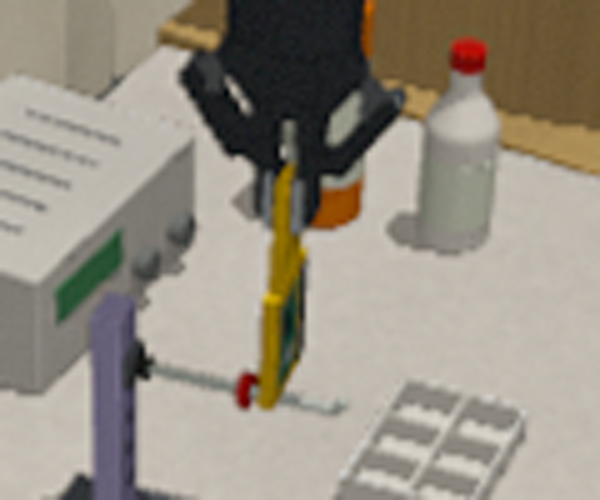

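The yellow carrier hangs straight above the spare arm between the clip (crop 247,390) and the lip (335,408). Now I'll feel for the arm with its underside.

{"method": "jog_arm", "body": {
  "rows": [
    [[0, 0, 3], [0, 0, 0]],
    [[0, 0, 6], [0, 0, 0]],
    [[0, 0, 7.5], [0, 0, 0]],
    [[0, 0, 7.5], [0, 0, 0]],
    [[0, 0, 7.5], [0, 0, 0]]
  ]
}}

```text
time: 7.1
tool_pos: [544.9, -196.6, 273.0]
tcp_rot: [-180.0, -0.0, 100.1]
ft_force: [0.5, 0.4, -0.8]
finger_gap: 9.3
grip_force: 51.2
```

{"method": "jog_arm", "body": {
  "rows": [
    [[0, 0, 1], [0, 0, 0]],
    [[0, 0, 1], [0, 0, 0]],
    [[0, 0, 1], [0, 0, 0]]
  ]
}}

```text
time: 7.4
tool_pos: [545.0, -196.7, 272.1]
tcp_rot: [180.0, 0.0, 100.1]
ft_force: [0.2, 0.2, -1.1]
finger_gap: 9.3
grip_force: 51.2
```

{"method": "jog_arm", "body": {
  "rows": [
    [[0, 0, 1], [0, 0, 0]],
    [[0, 0, 1], [0, 0, 0]],
    [[0, 0, 1], [0, 0, 0]]
  ]
}}

```text
time: 7.7
tool_pos: [545.0, -196.7, 271.3]
tcp_rot: [180.0, 0.0, 100.1]
ft_force: [0.3, -0.1, -0.6]
finger_gap: 9.3
grip_force: 51.2
```

{"method": "jog_arm", "body": {
  "rows": [
    [[0, 0, 1], [0, 0, 0]],
    [[0, 0, 1], [0, 0, 0]],
    [[0, 0, 1], [0, 0, 0]]
  ]
}}

```text
time: 8.0
tool_pos: [545.0, -196.7, 270.3]
tcp_rot: [180.0, 0.0, 100.1]
ft_force: [0.5, 0.0, 0.7]
finger_gap: 9.3
grip_force: 51.4
```

Run:
```python
from h import *
F=[]
for i in range(4):
    r.snapshot('side'); s=r.sense();F.append(s['ft_force'])
print(np.mean(F,0),s['tool_pos'])
```

```text
[-0.52434858  0.15432128  1.07588473] [ 544.99690832 -196.66188683  270.21187697]
```

{"method": "jog_arm", "body": {
  "rows": [
    [[0, 0, -6], [0, 0, 0]],
    [[0, -4, -12], [0, 0, 0]],
    [[0, -16, -12], [0, 0, 0]],
    [[0, -32, -12], [0, 0, 0]],
    [[0, -48, -12], [0, 0, 0]],
    [[0, -60, -10], [0, 0, 0]],
    [[0, -65, 5], [0, 0, 0]],
    [[0, -65, 28], [0, 0, 0]],
    [[0, -65, 53], [0, 0, 0]],
    [[0, -65, 75], [0, 0, 0]]
  ]
}}

```text
time: 9.2
tool_pos: [480.1, -208.1, 193.9]
tcp_rot: [-180.0, -0.0, 100.1]
ft_force: [-0.0, 0.2, -1.7]
finger_gap: 9.4
grip_force: 51.2
```

{"method": "jog_arm", "body": {
  "rows": [
    [[0, 0, 9], [0, 0, 0]],
    [[0, 0, 13.4], [0, 0, 0]],
    [[0, 0, 13.4], [0, 0, 0]],
    [[0, 0, 13.4], [0, 0, 0]],
    [[0, 0, 13.4], [0, 0, 0]]
  ]
}}

```text
time: 9.7
tool_pos: [481.7, -208.4, 183.1]
tcp_rot: [179.9, 0.1, 100.1]
ft_force: [0.4, 0.6, -1.8]
finger_gap: 9.4
grip_force: 51.1
```

Run:
```python
from h import *
p,d=snap('side','s4');b,_=snap('top','t4');s=r.sense();print(s['tool_pos'],s['tcp_rot'],s['ft_force'])
f=lambda i,x,y,w,h:cv2.resize(i[y:y+h,x:x+w],(400,500),interpolation=cv2.INTER_CUBIC)
cv2.imwrite('pics/c5.png',np.hstack([f(p,265,110,80,100),f(b,350,130,80,100)]))
```

```text
[ 481.5141252  -208.34297335  182.66813573] [1.79928691e+02 5.61986733e-02 1.00143912e+02] [ 0.5303913   0.07594991 -0.75330191]
```

View pics/c5.png

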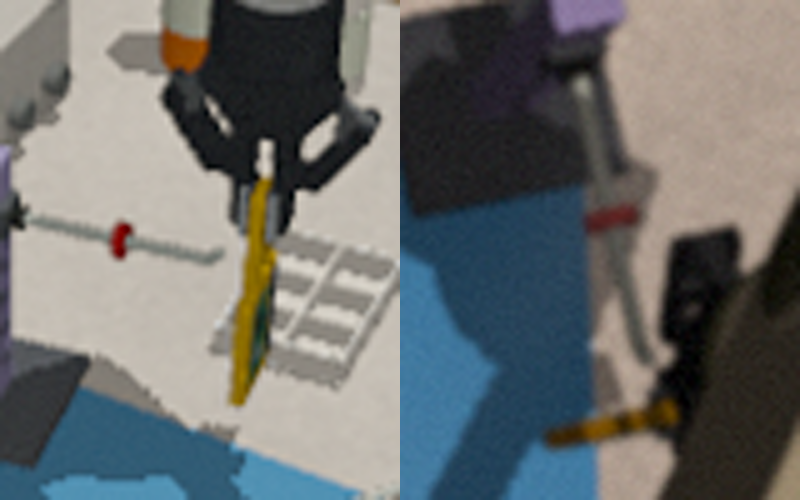

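Side: the carrier is beyond the lip (crop 215,255) and upright. Top: it's in line with the arm. Now I'll thread it on slowly.

{"method": "jog_arm", "body": {
  "rows": [
    [[0, 4, 0], [0, 0, 0]],
    [[0, 10, 0], [0, 0, 0]],
    [[0, 16, 0], [0, 0, 0]],
    [[0, 22, 0], [0, 0, 0]],
    [[0, 26, 0], [0, 0, 0]],
    [[0, 26, 0], [0, 0, 0]]
  ]
}}

```text
time: 10.4
tool_pos: [507.1, -203.3, 181.5]
tcp_rot: [-180.0, -0.0, 100.2]
ft_force: [-0.5, 0.3, -1.1]
finger_gap: 9.3
grip_force: 51.2
```

{"method": "jog_arm", "body": {
  "rows": [
    [[0, 4, 0], [0, 0, 0]],
    [[0, 10, 0], [0, 0, 0]],
    [[0, 16, 0], [0, 0, 0]],
    [[0, 18, 0], [0, 0, 0]],
    [[0, 18, 0], [0, 0, 0]]
  ]
}}

```text
time: 10.9
tool_pos: [524.6, -200.2, 181.6]
tcp_rot: [-180.0, -0.0, 100.2]
ft_force: [-1.0, -0.6, -1.0]
finger_gap: 9.4
grip_force: 51.2
```

{"method": "jog_arm", "body": {
  "rows": [
    [[0, 0, 3], [0, 0, 0]],
    [[0, 3, 5.3], [0, 0, 0]],
    [[0, 11, 5.3], [0, 0, 0]],
    [[0, 20, 5.3], [0, 0, 0]],
    [[0, 28, 5.3], [0, 0, 0]],
    [[0, 35, 5.3], [0, 0, 0]],
    [[0, 41, 5.3], [0, 0, 0]],
    [[0, 46, 5.3], [0, 0, 0]],
    [[0, 50, 5.3], [0, 0, 0]]
  ]
}}

```text
time: 11.8
tool_pos: [573.7, -191.5, 176.2]
tcp_rot: [-180.0, -0.0, 100.1]
ft_force: [-2.4, -0.4, -0.1]
finger_gap: 9.3
grip_force: 51.3
```

{"method": "jog_arm", "body": {
  "rows": [
    [[0, 4, 0], [0, 0, 0]],
    [[0, 8, 0], [0, 0, 0]],
    [[0, 12, 0], [0, 0, 0]],
    [[0, 15, 0], [0, 0, 0]],
    [[0, 17, 0], [0, 0, 0]],
    [[0, 18, 0], [0, 0, 0]],
    [[0, 18, 0], [0, 0, 0]]
  ]
}}

```text
time: 12.5
tool_pos: [591.4, -188.3, 176.4]
tcp_rot: [180.0, 0.0, 100.1]
ft_force: [-3.1, -1.2, -0.2]
finger_gap: 9.3
grip_force: 51.2
```

Run:
```python
from h import *
F=[]
for i in range(3):
    r.snapshot('side'); s=r.sense();F.append(s['ft_force'])
print(np.mean(F,0),s['tool_pos'])
```

```text
[-2.41214682 -0.38737838 -0.27028313] [ 591.25724136 -188.36249272  176.45269325]
```

{"method": "jog_arm", "body": {
  "rows": [
    [[0, 1.5, 0], [0, 0, 0]],
    [[0, 3, 0], [0, 0, 0]],
    [[0, 3, 0], [0, 0, 0]],
    [[0, 3, 0], [0, 0, 0]]
  ]
}}

```text
time: 13.05
tool_pos: [594.3, -187.8, 176.4]
tcp_rot: [180.0, 0.0, 100.1]
ft_force: [-3.1, 0.3, -0.4]
finger_gap: 9.2
grip_force: 51.3
```

{"method": "jog_arm", "body": {
  "rows": [
    [[0, 0.5, 0], [0, 0, 0]],
    [[0, 1, 0], [0, 0, 0]],
    [[0, 1, 0], [0, 0, 0]]
  ]
}}

```text
time: 13.35
tool_pos: [595.2, -187.6, 176.4]
tcp_rot: [180.0, 0.0, 100.1]
ft_force: [-3.2, -0.1, -0.6]
finger_gap: 9.1
grip_force: 51.3
```

{"method": "jog_arm", "body": {
  "rows": [
    [[0, 0.5, 0], [0, 0, 0]],
    [[0, 1, 0], [0, 0, 0]],
    [[0, 1, 0], [0, 0, 0]]
  ]
}}

```text
time: 13.65
tool_pos: [596.2, -187.5, 176.4]
tcp_rot: [180.0, 0.0, 100.1]
ft_force: [-2.6, -0.5, 1.3]
finger_gap: 9.3
grip_force: 51.3
```

{"method": "jog_arm", "body": {
  "rows": [
    [[0, 0.5, 0], [0, 0, 0]],
    [[0, 1, 0], [0, 0, 0]],
    [[0, 1, 0], [0, 0, 0]]
  ]
}}

```text
time: 13.95
tool_pos: [597.0, -187.3, 176.3]
tcp_rot: [-180.0, -0.0, 100.1]
ft_force: [-5.4, -0.9, 1.2]
finger_gap: 9.3
grip_force: 51.5
```

{"method": "jog_arm", "body": {
  "rows": [
    [[0, 0.5, 0], [0, 0, 0]],
    [[0, 1, 0], [0, 0, 0]],
    [[0, 1, 0], [0, 0, 0]]
  ]
}}

```text
time: 14.25
tool_pos: [597.7, -187.2, 176.3]
tcp_rot: [-179.9, -0.0, 100.1]
ft_force: [-6.1, -0.6, 1.4]
finger_gap: 8.9
grip_force: 51.5
```

{"method": "jog_arm", "body": {
  "rows": [
    [[0, 0.5, 0], [0, 0, 0]],
    [[0, 0.8, 0], [0, 0, 0]],
    [[0, 0.8, 0], [0, 0, 0]]
  ]
}}

```text
time: 14.55
tool_pos: [598.1, -187.1, 176.2]
tcp_rot: [-179.9, -0.0, 100.1]
ft_force: [-8.2, -1.2, 2.3]
finger_gap: 9.0
grip_force: 51.6
```

{"method": "jog_arm", "body": {
  "rows": [
    [[0, -2, 0], [0, 0, 0]],
    [[0, -3, 1], [0, 0, 0]],
    [[0, -3, 2], [0, 0, 0]],
    [[0, -3, 3], [0, 0, 0]],
    [[0, -3, 3], [0, 0, 0]]
  ]
}}

```text
time: 15.05
tool_pos: [596.4, -187.6, 173.9]
tcp_rot: [180.0, 0.0, 100.1]
ft_force: [-2.4, -0.7, 3.6]
finger_gap: 9.1
grip_force: 52.0
```

{"method": "jog_arm", "body": {
  "rows": [
    [[0, -0.5, -0.6], [0, 0, 0]],
    [[0, -1, -1], [0, 0, 0]],
    [[0, -1, -1], [0, 0, 0]]
  ]
}}

```text
time: 15.35
tool_pos: [595.2, -187.6, 174.3]
tcp_rot: [180.0, -0.0, 100.1]
ft_force: [0.8, -0.9, 0.7]
finger_gap: 9.1
grip_force: 51.4
```

{"method": "jog_arm", "body": {
  "rows": [
    [[0, 0, 0], [0, 0, 0]],
    [[0, 0, 0], [0, 0, 0]],
    [[0, 0, 0], [0, 0, 0]],
    [[0, 0, 0], [0, 0, 0]]
  ],
  "grip": 22
}}

```text
time: 15.75
tool_pos: [595.0, -187.6, 174.3]
tcp_rot: [-180.0, -0.0, 100.1]
ft_force: [-0.0, 0.5, -0.2]
finger_gap: 21.8
grip_force: 0.0
```

Run:
```python
from h import *
p,d=snap('side','s5');s=r.sense();print(s['tool_pos'],s['ft_force'],s['finger_gap'])
f=lambda i,x,y,w,h:cv2.resize(i[y:y+h,x:x+w],(400,500),interpolation=cv2.INTER_CUBIC)
cv2.imwrite('pics/c6.png',f(p,240,100,80,100))
```

```text
[ 594.97442605 -187.64006237  174.33328681] [-0.52211361  0.11659231  0.35076571] 22.33828295553417
```

View pics/c6.png

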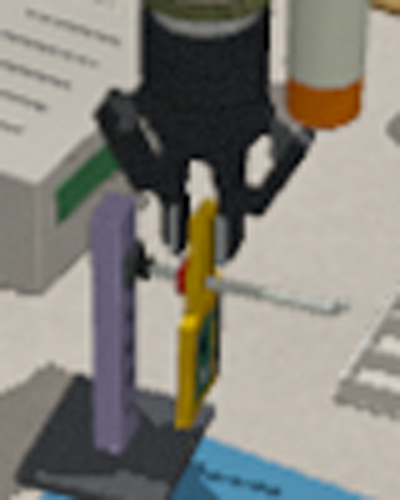

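{"method": "jog_arm", "body": {
  "rows": [
    [[0, 0, -15], [0, 0, 0]],
    [[0, 0, -35], [0, 0, 0]],
    [[10, 2, -52], [0, 0, 0.005]],
    [[45, 9, -58], [0, 0, 0.025]],
    [[92, 20, -58], [0, 0, 0.05]],
    [[140, 30, -58], [0, 0, 0.08]],
    [[188, 40, -58], [0, 0, 0.107]],
    [[236, 50, -58], [0, 0, 0.135]],
    [[284, 60, -58], [0, 0, 0.163]],
    [[330, 70, -58], [0, 0, 0.19]]
  ]
}}

```text
time: 16.8
tool_pos: [605.5, 152.4, 234.2]
tcp_rot: [179.9, -0.0, 89.2]
ft_force: [1.6, -0.7, 0.4]
finger_gap: 21.6
grip_force: 0.0
```

Run:
```python
from h import *
s=r.sense();print(s['tool_pos'],s['tcp_rot'])
p,d=snap('side','s6');X=cloud('side',d);x,y,z=X[...,0],X[...,1],X[...,2]
for x0 in(607,643):
    m=(z>203)&(z<214)&(abs(x-x0)<14)&(abs(y-193)<25);print(m.sum(),X[m].mean(0))
H=cv2.cvtColor(p,cv2.COLOR_BGR2HSV)
m=(cv2.inRange(H,(22,150,60),(32,255,255))>0)&(y<-140)&(y>-230)&(z>60)&(x>540)&(x<640);Q=X[m];print('yellow on spare',Q.mean(0),Q.min(0),Q.max(0))
m=(H[...,1]>150)&((H[...,0]<10)|(H[...,0]>172))&(y<-140)&(y>-230)&(z>130)&(x>540)&(x<640);Q=X[m];print('clip',len(Q),Q.mean(0) if len(Q) else 0)
```

```text
[605.53681382 152.4058178  234.16597781] [ 1.79898512e+02 -3.48954609e-02  8.92004880e+01]
37 [607.13360072 193.25192165 207.01722287]
38 [642.76481667 192.28960407 207.04644174]
yellow on spare [ 590.94707605 -174.08407981  142.34918669] [ 583.82693732 -204.99528516   61.81406208] [ 600.96795917 -150.90075999  210.25867438]
clip 6 [ 602.2091339  -176.09826916  160.1914459 ]
```

{"method": "jog_arm", "body": {
  "rows": [
    [[20, 0.5, 0], [0, 0, 0.01]],
    [[37, 1, 0], [0, 0, 0.02]],
    [[42.2, 1, 5], [0, 0, 0.02]],
    [[42.2, 1, 15], [0, 0, 0.02]],
    [[42.2, 1, 28], [0, 0, 0.02]],
    [[42.2, 1, 41], [0, 0, 0.02]],
    [[42.2, 1, 52], [0, 0, 0.02]],
    [[42.2, 1, 58], [0, 0, 0.02]],
    [[42.2, 1, 58], [0, 0, 0.02]]
  ]
}}

```text
time: 17.75
tool_pos: [606.5, 191.1, 172.6]
tcp_rot: [-179.8, 0.0, 88.1]
ft_force: [-0.3, 0.0, -0.5]
finger_gap: 22.3
grip_force: 0.0
```

{"method": "jog_arm", "body": {
  "rows": [
    [[0, 0, 0], [0, 0, 0]],
    [[0, 0, 0], [0, 0, 0]],
    [[0, 0, 0], [0, 0, 0]],
    [[0, 0, 0], [0, 0, 0]]
  ],
  "grip": 5
}}

```text
time: 18.15
tool_pos: [607.5, 191.8, 174.8]
tcp_rot: [180.0, -0.0, 88.1]
ft_force: [0.2, 0.3, -2.0]
finger_gap: 9.1
grip_force: 51.2
```

{"method": "jog_arm", "body": {
  "rows": [
    [[0, 0, -3], [0, 0, 0]],
    [[0, 0, -6], [0, 0, 0]],
    [[0, 0, -8.3], [0, 0, 0]],
    [[0, 0, -8.3], [0, 0, 0]],
    [[0, 0, -8.3], [0, 0, 0]]
  ]
}}

```text
time: 18.65
tool_pos: [607.4, 191.7, 182.9]
tcp_rot: [180.0, -0.0, 88.1]
ft_force: [0.3, 0.4, -2.0]
finger_gap: 8.9
grip_force: 51.2
```

{"method": "jog_arm", "body": {
  "rows": [
    [[0, -4, 0], [0, 0, 0]],
    [[0, -12, 0], [0, 0, 0]],
    [[0, -22, 0], [0, 0, 0]],
    [[0, -33, 0], [0, 0, 0]],
    [[0, -45, 0], [0, 0, 0]],
    [[0, -57, 0], [0, 0, 0]],
    [[0, -69, 0], [0, 0, 0]],
    [[0, -81, 0], [0, 0, 0]],
    [[0, -91, 0], [0, 0, 0]],
    [[0, -96, 0], [0, 0, 0]]
  ]
}}

```text
time: 19.65
tool_pos: [510.2, 194.9, 182.7]
tcp_rot: [-180.0, -0.0, 88.1]
ft_force: [-0.5, 0.4, -0.4]
finger_gap: 9.0
grip_force: 51.3
```

Run:
```python
from h import *
r.snapshot('side');s=r.sense();print(s['tool_pos'],s['tcp_rot'],s['ft_force'],s['finger_gap'])
```

```text
[510.04844102 195.00981639 182.76444138] [-1.79983364e+02 -4.68365029e-03  8.81349349e+01] [-0.23326733  0.6383811  -1.12991682] 9.43816566369981
```

{"method": "jog_arm", "body": {
  "rows": [
    [[-10, 0, -6], [0, 0, 0]],
    [[-32, -1, -12], [0, 0, -0.01]],
    [[-66, -3, -15], [0, 0, -0.025]],
    [[-106, -5, -15], [0, 0, -0.05]],
    [[-148, -6, -15], [0, 0, -0.07]],
    [[-190, -8, -15], [0, 0, -0.095]],
    [[-232, -10, -15], [0, 0, -0.12]],
    [[-274, -11, -15], [0, 0, -0.14]],
    [[-314, -13, -15], [0, 0, -0.165]],
    [[-350, -15, -13], [0, 0, -0.19]]
  ]
}}

```text
time: 20.7
tool_pos: [484.7, -157.5, 196.7]
tcp_rot: [179.9, 0.1, 99.0]
ft_force: [0.3, 0.0, -1.3]
finger_gap: 9.3
grip_force: 51.3
```

Run:
```python
from h import *
for i in range(3): r.snapshot('side')
s=r.sense();p=s['tool_pos'];a=np.radians(s['tcp_rot'][2]);print(p,s['tcp_rot'],s['ft_force'])
D=np.array([481,-208.4])-p[:2];print(np.cos(a)*D[0]+np.sin(a)*D[1],np.sin(a)*D[0]-np.cos(a)*D[1],p[2]-182.3,'rot',a-np.radians(100.17))
```

```text
[ 484.41554538 -157.25709701  196.04332213] [1.79999586e+02 3.34472813e-02 9.87573699e+01] [-0.45582429  0.59505296 -1.51377645]
-50.02665713449955 -11.16226016937583 13.743322133118141 rot -0.024655045884667715
```

{"method": "jog_arm", "body": {
  "rows": [
    [[-22, -5, 3], [0, 0, -0.01]],
    [[-40, -9, 8], [0, 0, -0.02]],
    [[-50, -11.5, 12], [0, 0, -0.02]],
    [[-52.5, -12, 13.3], [0, 0, -0.02]],
    [[-52.5, -12, 13.3], [0, 0, -0.02]],
    [[-52.5, -12, 13.3], [0, 0, -0.02]]
  ]
}}

```text
time: 21.45
tool_pos: [481.4, -207.4, 182.5]
tcp_rot: [180.0, -0.0, 100.2]
ft_force: [-0.1, 0.4, -1.3]
finger_gap: 9.0
grip_force: 51.3
```

{"method": "jog_arm", "body": {
  "rows": [
    [[0, 0, 0], [0, 0, 0]],
    [[0, 0, 0], [0, 0, 0]],
    [[0, 0, 0], [0, 0, 0]]
  ]
}}

```text
time: 21.75
tool_pos: [481.3, -207.9, 182.6]
tcp_rot: [180.0, 0.0, 100.2]
ft_force: [-0.5, 0.4, -1.6]
finger_gap: 9.2
grip_force: 51.3
```

{"method": "jog_arm", "body": {
  "rows": [
    [[0, 4, 0], [0, 0, 0]],
    [[0, 10, 0], [0, 0, 0]],
    [[0, 16, 0], [0, 0, 0]],
    [[0, 22, 0], [0, 0, 0]],
    [[0, 26, 0], [0, 0, 0]],
    [[0, 26, 0], [0, 0, 0]]
  ]
}}

```text
time: 22.35
tool_pos: [507.3, -203.5, 182.3]
tcp_rot: [-180.0, -0.0, 100.2]
ft_force: [-0.5, 0.8, -0.6]
finger_gap: 9.3
grip_force: 51.3
```

{"method": "jog_arm", "body": {
  "rows": [
    [[0, 4, 0], [0, 0, 0]],
    [[0, 10, 0], [0, 0, 0]],
    [[0, 18, 0], [0, 0, 0]],
    [[0, 28, 0], [0, 0, 0]],
    [[0, 36, 0], [0, 0, 0]],
    [[0, 42, 0], [0, 0, 0]],
    [[0, 42, 3], [0, 0, 0]],
    [[0, 42, 5], [0, 0, 0]],
    [[0, 42, 6.5], [0, 0, 0]],
    [[0, 42, 6.5], [0, 0, 0]]
  ]
}}

```text
time: 23.35
tool_pos: [547.7, -196.2, 175.4]
tcp_rot: [-180.0, -0.0, 100.1]
ft_force: [0.4, 0.2, -1.6]
finger_gap: 9.6
grip_force: 51.3
```

{"method": "jog_arm", "body": {
  "rows": [
    [[0, 0, 0.7], [0, 0, 0]],
    [[0, 0, 1.2], [0, 0, 0]],
    [[0, 0, 1.2], [0, 0, 0]]
  ]
}}

```text
time: 23.65
tool_pos: [548.1, -196.3, 174.8]
tcp_rot: [180.0, 0.0, 100.1]
ft_force: [-0.3, -0.2, -1.3]
finger_gap: 9.3
grip_force: 51.3
```

{"method": "jog_arm", "body": {
  "rows": [
    [[0, 0, 0.6], [0, 0, 0]],
    [[0, 0, 1.2], [0, 0, 0]],
    [[0, 0, 1.2], [0, 0, 0]],
    [[0, 0, 1.2], [0, 0, 0]]
  ]
}}

```text
time: 24.05
tool_pos: [548.2, -196.3, 173.6]
tcp_rot: [180.0, 0.0, 100.1]
ft_force: [0.8, 0.3, -1.5]
finger_gap: 9.4
grip_force: 51.3
```

Run:
```python
from h import *
F=[]
for i in range(3):
    r.snapshot('side'); s=r.sense();F.append(s['ft_force'])
print(np.mean(F,0),s['tool_pos'])
```

```text
[-0.40905326  0.3118291  -0.79188148] [ 548.16732214 -196.24295909  173.57338136]
```

{"method": "jog_arm", "body": {
  "rows": [
    [[0, 0, 0.6], [0, 0, 0]],
    [[0, 0, 0.6], [0, 0, 0]],
    [[0, 0, 0.6], [0, 0, 0]]
  ]
}}

```text
time: 24.5
tool_pos: [548.2, -196.3, 173.0]
tcp_rot: [180.0, 0.0, 100.1]
ft_force: [-0.5, -0.6, 0.2]
finger_gap: 9.2
grip_force: 51.3
```

{"method": "jog_arm", "body": {
  "rows": [
    [[0, 0, 0], [0, 0, 0]],
    [[0, 0, 0], [0, 0, 0]],
    [[0, 0, 0], [0, 0, 0]],
    [[0, 0, 0], [0, 0, 0]]
  ],
  "grip": 22
}}

```text
time: 24.9
tool_pos: [548.1, -196.2, 172.9]
tcp_rot: [180.0, 0.0, 100.1]
ft_force: [-0.5, 0.1, -0.6]
finger_gap: 21.9
grip_force: 0.0
```

{"method": "jog_arm", "body": {
  "rows": [
    [[0, 0, -15], [0, 0, 0]],
    [[0, 0, -35], [0, 0, 0]],
    [[10, 2, -52], [0, 0, 0]],
    [[10, 2, -58], [0, 0, 0]],
    [[10, 2, -58], [0, 0, 0]]
  ]
}}

```text
time: 25.4
tool_pos: [549.2, -186.4, 233.0]
tcp_rot: [179.8, 0.1, 100.2]
ft_force: [0.1, -0.3, 0.1]
finger_gap: 22.1
grip_force: 0.0
```

Run:
```python
from h import *
p,d=snap('side','s7');s=r.sense();P=s['tool_pos'];a=np.radians(s['tcp_rot'][2]);print(P,s['tcp_rot'],s['ft_force'])
D=np.array([643.1,190.6])-P[:2];print(np.cos(a)*D[0]+np.sin(a)*D[1],np.sin(a)*D[0]-np.cos(a)*D[1],P[2]-174.3,'rot',a-np.radians(88.1))
f=lambda i,x,y,w,h:cv2.resize(i[y:y+h,x:x+w],(400,500),interpolation=cv2.INTER_CUBIC)
cv2.imwrite('pics/c7.png',f(p,240,100,80,100))
```

```text
[ 548.59733008 -186.34637314  231.49000827] [1.79950154e+02 4.87696962e-02 1.00155389e+02] [-0.53458147 -0.75422348 -0.68089532]
354.3782679008358 159.48468917657578 57.19000827196484 rot 0.2104062294795186
```

View pics/c7.png

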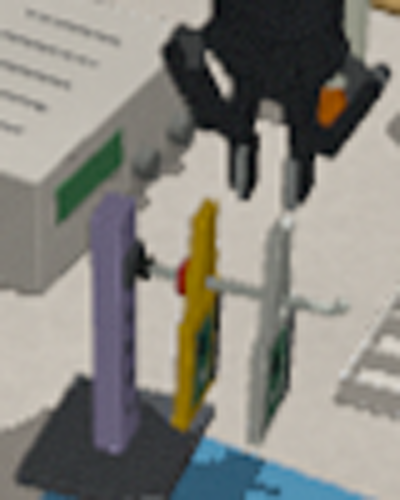

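Both carriers hang on the spare hook: the yellow one against the clip at crop (185,277), and the grey one at (270,300) inside the lip. Next is blue.

{"method": "jog_arm", "body": {
  "rows": [
    [[18, 8, 0], [0, 0, 0.01]],
    [[58, 26, 0], [0, 0, 0.035]],
    [[100, 45, 0], [0, 0, 0.06]],
    [[142, 64, 0], [0, 0, 0.085]],
    [[184, 83, 0], [0, 0, 0.11]],
    [[226, 102, 0], [0, 0, 0.135]],
    [[268, 121, 0], [0, 0, 0.16]],
    [[308, 139, 0], [0, 0, 0.185]],
    [[338, 152, 0], [0, 0, 0.205]],
    [[352, 158.5, 0], [0, 0, 0.21]]
  ]
}}

```text
time: 26.45
tool_pos: [641.8, 191.1, 229.0]
tcp_rot: [-179.9, 0.0, 88.2]
ft_force: [-0.7, -0.4, -0.2]
finger_gap: 22.1
grip_force: 0.0
```

{"method": "jog_arm", "body": {
  "rows": [
    [[0, 0, 0], [0, 0, 0]],
    [[0, 0, 0], [0, 0, 0]],
    [[0, 0, 0], [0, 0, 0]]
  ]
}}

```text
time: 26.75
tool_pos: [642.3, 186.6, 230.6]
tcp_rot: [-180.0, 0.0, 88.0]
ft_force: [-0.2, -0.4, -0.5]
finger_gap: 22.3
grip_force: 0.0
```

{"method": "jog_arm", "body": {
  "rows": [
    [[4, 0.7, 4], [0, 0, 0]],
    [[4, 0.7, 14], [0, 0, 0]],
    [[4, 0.7, 27], [0, 0, 0]],
    [[4, 0.7, 40], [0, 0, 0]],
    [[4, 0.7, 51], [0, 0, 0]],
    [[4, 0.7, 56], [0, 0, 0]],
    [[4, 0.7, 56], [0, 0, 0]],
    [[4, 0.7, 56], [0, 0, 0]]
  ]
}}

```text
time: 27.55
tool_pos: [643.4, 192.4, 175.2]
tcp_rot: [180.0, -0.0, 88.1]
ft_force: [-0.3, -0.9, 0.2]
finger_gap: 22.6
grip_force: 0.0
```

{"method": "jog_arm", "body": {
  "rows": [
    [[0, 0, 0], [0, 0, 0]],
    [[0, 0, 0], [0, 0, 0]],
    [[0, 0, 0], [0, 0, 0]],
    [[0, 0, 0], [0, 0, 0]]
  ],
  "grip": 5
}}

```text
time: 27.95
tool_pos: [643.7, 192.5, 175.9]
tcp_rot: [179.9, -0.0, 88.1]
ft_force: [-0.7, 0.4, 2.6]
finger_gap: 9.4
grip_force: 51.1
```

{"method": "jog_arm", "body": {
  "rows": [
    [[0, 0, -3], [0, 0, 0]],
    [[0, 0, -6], [0, 0, 0]],
    [[0, 0, -8.2], [0, 0, 0]],
    [[0, 0, -8.2], [0, 0, 0]],
    [[0, 0, -8.2], [0, 0, 0]]
  ]
}}

```text
time: 28.45
tool_pos: [643.2, 192.3, 183.0]
tcp_rot: [-180.0, 0.0, 88.1]
ft_force: [-0.3, 0.8, -2.4]
finger_gap: 8.9
grip_force: 50.4
```

{"method": "jog_arm", "body": {
  "rows": [
    [[0, 0, -0.8], [0, 0, 0]],
    [[0, -4, -0.8], [0, 0, 0]],
    [[0, -12, -0.8], [0, 0, 0]],
    [[0, -24, -0.8], [0, 0, 0]],
    [[0, -36, -0.8], [0, 0, 0]],
    [[0, -48, -0.8], [0, 0, 0]],
    [[0, -58, -0.8], [0, 0, 0]],
    [[0, -66, -0.8], [0, 0, 0]],
    [[0, -70, -0.8], [0, 0, 0]],
    [[0, -70, -0.8], [0, 0, 0]]
  ]
}}

```text
time: 29.45
tool_pos: [572.9, 194.7, 184.1]
tcp_rot: [180.0, -0.0, 88.1]
ft_force: [0.8, 0.4, -2.1]
finger_gap: 9.3
grip_force: 50.4
```

{"method": "jog_arm", "body": {
  "rows": [
    [[0, -4, 0], [0, 0, 0]],
    [[0, -12, 0], [0, 0, 0]],
    [[0, -21, 0], [0, 0, 0]],
    [[0, -30, 0], [0, 0, 0]],
    [[0, -39, 0], [0, 0, 0]],
    [[0, -48, 0], [0, 0, 0]],
    [[0, -57, 0], [0, 0, 0]],
    [[0, -62, 0], [0, 0, 0]],
    [[0, -62, 0], [0, 0, 0]]
  ]
}}

```text
time: 30.35
tool_pos: [510.7, 196.8, 184.0]
tcp_rot: [180.0, -0.0, 88.1]
ft_force: [0.6, -0.5, -1.5]
finger_gap: 9.5
grip_force: 50.4
```

Run:
```python
from h import *
r.snapshot('side')
s=r.sense();P=s['tool_pos'];a=np.radians(s['tcp_rot'][2]);print(P,s['tcp_rot'],s['ft_force'],s['finger_gap'])
D=np.array([494.2,3.7])-P[:2];print(np.cos(a)*D[0]+np.sin(a)*D[1],np.sin(a)*D[0]-np.cos(a)*D[1],P[2],'rot',a-np.radians(108.2))
```

```text
[511.15001066 196.7750332  184.07793751] [ 1.79973345e+02 -5.90959095e-03  8.81246458e+01] [ 0.33904603 -0.05930869 -1.29618318] 9.298957771822252
-193.5263128870657 -10.622501011445578 184.07793750850925 rot -0.35038102944703264
```

{"method": "jog_arm", "body": {
  "rows": [
    [[-8, -1, -4], [0, 0, -0.02]],
    [[-26, -2, -8], [0, 0, -0.06]],
    [[-54, -3, -10], [0, 0, -0.11]],
    [[-84, -5, -10], [0, 0, -0.16]],
    [[-114, -6, -10], [0, 0, -0.21]],
    [[-142, -8, -10], [0, 0, -0.26]],
    [[-167, -9, -10], [0, 0, -0.31]],
    [[-185, -10, -8], [0, 0, -0.34]],
    [[-193, -10.6, -5], [0, 0, -0.35]],
    [[-193.5, -10.6, -5], [0, 0, -0.35]]
  ]
}}

```text
time: 31.4
tool_pos: [494.2, 2.9, 188.4]
tcp_rot: [-180.0, -0.0, 108.0]
ft_force: [-0.3, -0.7, -1.3]
finger_gap: 9.2
grip_force: 50.4
```

Run:
```python
from h import *
for i in range(5): r.snapshot('side')
p,d=snap('side','s8');b,d2=snap('top','t8');s=r.sense();P=s['tool_pos'];print(P,s['tcp_rot'],s['ft_force'])
for nm,im,dd in(('side',p,d),('top',b,d2)):
    X=cloud(nm,dd);H=cv2.cvtColor(im,cv2.COLOR_BGR2HSV);x,y,z=X[...,0],X[...,1],X[...,2]
    m=(cv2.inRange(H,(108,120,20),(122,255,255))>0)&(abs(x-494)<45)&(abs(y-4)<50)&(z>60)&(z<250)
    Q=X[m]
    if len(Q): print(nm,len(Q),Q.mean(0),Q.min(0),Q.max(0))
f=lambda i,x,y,w,h,W:cv2.resize(i[y:y+h,x:x+w],(W,500),interpolation=cv2.INTER_CUBIC)
cv2.imwrite('pics/c8.png',np.hstack([f(p,245,170,70,100,350),f(b,265,160,70,100,350)]))
```

```text
[494.40789292   4.35259461 188.96189759] [ 1.79992446e+02 -4.62149606e-03  1.08213484e+02] [ 0.29864526 -0.41555962 -2.29663934]
side 34 [490.42765931  16.41130532 188.68482927] [483.62489101  -3.06603173  77.15099252] [503.13996097  31.99079232 237.17953865]
```

View pics/c8.png

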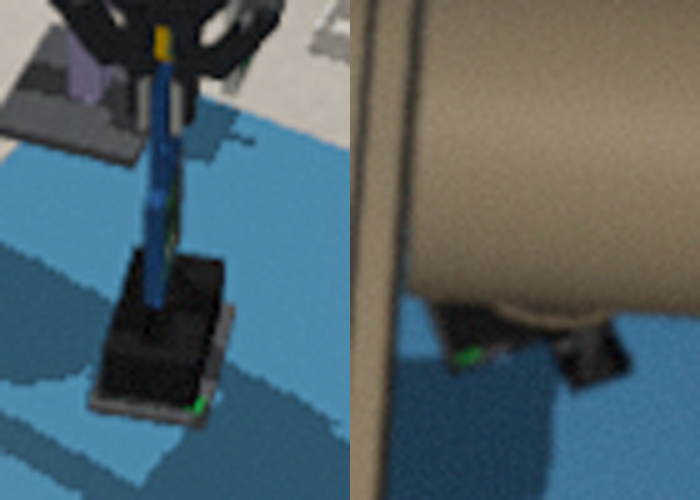

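Run:
```python
from h import *
a=np.radians(18.2);R=np.array([[np.cos(a),np.sin(a)],[-np.sin(a),np.cos(a)]])
def uv(X): return (X[...,:2]-[494.4,4.0])@R.T
for nm,f in(('side','side0'),('top','top0'),('side','s8')):
    X=cloud(nm,np.load(f'pics/{f}.npy'));U=uv(X);z=X[...,2];u,v=U[...,0],U[...,1]
    m=(abs(z-49)<3)&(abs(u)<40)&(abs(v)<60)
    print(f,'block u',np.round(np.percentile(u[m],[1,3,97,99]),1),'v',np.round(np.percentile(v[m],[1,3,97,99]),1))
    m=(z>14)&(z<43)&(abs(u)<14)&(abs(v)<33)
    if m.sum(): print('  slot',m.sum(),np.round(np.percentile(u[m],[2,10,50,90,98]),1),'v',np.round(np.percentile(v[m],[2,98]),1))
    m=(abs(z-49)<3)&(abs(v)<30)&(abs(u)<25)
    print('  top hist u',np.histogram(u[m],np.arange(-24,25,2))[0])
X=cloud('side',np.load('pics/s8.npy'));U=uv(X);z=X[...,2];u,v=U[...,0],U[...,1]
for lo,hi in((78,100),(100,125),(125,150),(180,215)):
    m=(z>lo)&(z<hi)&(abs(u)<12)&(abs(v)<36)
    e=m&(v>np.percentile(v[m],60))
    print('plate',lo,m.sum(),'u',np.round(np.percentile(u[m],[2,10,50,90,98]),1),'v',np.round(np.percentile(v[m],[2,50,98]),1))
m=(z>60)&(z<150)&(abs(u)<15)&(abs(v)<36);print('bottom',np.sort(z[m])[:6])
```

```text
side0 block u [-28.2 -27.2  25.8  26.8] v [-45.6 -44.   44.4  46.1]
  slot 50 [-2.8 -1.6  4.4  7.5  7.7] v [-31.1   8.4]
  top hist u [ 7 12  7 10  9 11  8  7  1  0  0  0  0  0  0  8  5 10  7  7  8 11  5 10]
top0 block u [-27.2 -26.5  26.2  27.1] v [-45.4 -44.2  41.7  42.8]
  slot 167 [-5.9 -4.6  1.3  7.3  7.6] v [-31.1  31.4]
  top hist u [17 17 18 22 19 18 20 16  5  0  0  0  0  0  0  8 18 21 17 16 20 17 16 17]
s8 block u [-28.  -27.   26.1  26.8] v [-44.5 -42.8  45.   46. ]
  slot 44 [-2.7 -1.1  3.4  7.2  7.6] v [-30.6  12.2]
  top hist u [ 8  9  8  9  9  8 10  7  0  0  0  0  0  0  1  4  4  4  9  6  6  7  9  7]
plate 78 34 u [-5.1 -4.9 -3.8  3.   3.3] v [-19.2  21.   30.1]
plate 100 46 u [-5.7 -5.  -3.4  2.9  3.5] v [-20.3  22.3  30.5]
plate 125 50 u [-5.5 -4.9 -4.   2.8  3.6] v [-28.4  14.7  30.8]
plate 180 73 u [-11.4  -9.5  -0.7   7.6  10.1] v [ 6.4 11.  15.7]
bottom [72.02920402 75.76150382 77.15099252 77.23131626 77.28794683 78.10870962]
```

{"method": "jog_arm", "body": {
  "rows": [
    [[0, 0, 4], [0, 0, 0]],
    [[0, 0, 10], [0, 0, 0]],
    [[0, 0, 16], [0, 0, 0]],
    [[0, 0, 22], [0, 0, 0]],
    [[0, 0, 26], [0, 0, 0]],
    [[0, 0, 30], [0, 0, 0]],
    [[0, 0, 32], [0, 0, 0]],
    [[0, 0, 32], [0, 0, 0]]
  ]
}}

```text
time: 32.55
tool_pos: [494.1, 3.7, 156.5]
tcp_rot: [-180.0, -0.0, 108.2]
ft_force: [0.0, -0.5, -1.5]
finger_gap: 9.5
grip_force: 50.4
```

{"method": "jog_arm", "body": {
  "rows": [
    [[0, 0, 3], [0, 0, 0]],
    [[0, 0, 6], [0, 0, 0]],
    [[0, 0, 9], [0, 0, 0]],
    [[0, 0, 12], [0, 0, 0]],
    [[0, 0, 15], [0, 0, 0]],
    [[0, 0, 17], [0, 0, 0]],
    [[0, 0, 17], [0, 0, 0]]
  ]
}}

```text
time: 33.25
tool_pos: [494.0, 3.7, 139.4]
tcp_rot: [-180.0, -0.0, 108.2]
ft_force: [0.5, -0.7, -1.5]
finger_gap: 8.9
grip_force: 50.4
```

In the slot with no contact. The floor should be about 4 mm further down.

{"method": "jog_arm", "body": {
  "rows": [
    [[0, 0, 1], [0, 0, 0]],
    [[0, 0, 2], [0, 0, 0]],
    [[0, 0, 3], [0, 0, 0]],
    [[0, 0, 3], [0, 0, 0]]
  ]
}}

```text
time: 33.65
tool_pos: [494.2, 3.7, 136.8]
tcp_rot: [-180.0, -0.0, 108.2]
ft_force: [-0.3, -0.2, -1.2]
finger_gap: 9.2
grip_force: 50.4
```

{"method": "jog_arm", "body": {
  "rows": [
    [[0, 0, 0.8], [0, 0, 0]],
    [[0, 0, 1.5], [0, 0, 0]],
    [[0, 0, 1.5], [0, 0, 0]]
  ]
}}

```text
time: 33.95
tool_pos: [494.4, 3.6, 135.5]
tcp_rot: [180.0, 0.0, 108.2]
ft_force: [-1.2, -0.1, 0.3]
finger_gap: 9.4
grip_force: 50.6
```

{"method": "jog_arm", "body": {
  "rows": [
    [[0, 0, 0.8], [0, 0, 0]],
    [[0, 0, 1.5], [0, 0, 0]],
    [[0, 0, 1.5], [0, 0, 0]]
  ]
}}

```text
time: 34.25
tool_pos: [494.5, 3.6, 134.2]
tcp_rot: [180.0, 0.0, 108.2]
ft_force: [-0.2, 0.5, 4.0]
finger_gap: 9.5
grip_force: 51.0
```

{"method": "jog_arm", "body": {
  "rows": [
    [[0, 0, -0.8], [0, 0, 0]],
    [[0, 0, -1.2], [0, 0, 0]],
    [[0, 0, -1.2], [0, 0, 0]]
  ]
}}

```text
time: 34.55
tool_pos: [494.4, 3.7, 135.1]
tcp_rot: [180.0, 0.0, 108.2]
ft_force: [-0.6, 0.1, 0.9]
finger_gap: 9.1
grip_force: 50.7
```

{"method": "jog_arm", "body": {
  "rows": [
    [[0, 0, 0], [0, 0, 0]],
    [[0, 0, 0], [0, 0, 0]],
    [[0, 0, 0], [0, 0, 0]],
    [[0, 0, 0], [0, 0, 0]]
  ],
  "grip": 24
}}

```text
time: 34.95
tool_pos: [494.2, 3.7, 135.0]
tcp_rot: [-180.0, -0.0, 108.2]
ft_force: [-0.8, 0.2, 0.6]
finger_gap: 24.2
grip_force: 0.0
```

{"method": "jog_arm", "body": {
  "rows": [
    [[0, 0, -8], [0, 0, 0]],
    [[0, 0, -20], [0, 0, 0]],
    [[0, 0, -40], [0, 0, 0]],
    [[0, 0, -65], [0, 0, 0]],
    [[0, 0, -90], [0, 0, 0]],
    [[0, 0, -105], [0, 0, 0]],
    [[0, 0, -110], [0, 0, 0]],
    [[0, 0, -110], [0, 0, 0]]
  ]
}}

```text
time: 35.75
tool_pos: [494.7, 3.6, 245.8]
tcp_rot: [179.9, 0.0, 108.2]
ft_force: [0.3, -0.3, 0.3]
finger_gap: 24.1
grip_force: 0.0
```

Run:
```python
from h import *
p,d=snap('side','s9');s=r.sense();print(s['time'],s['tool_pos'],s['ft_force'])
a=np.radians(18.2);R=np.array([[np.cos(a),np.sin(a)],[-np.sin(a),np.cos(a)]])
X=cloud('side',d);U=(X[...,:2]-[494.4,4.0])@R.T;z=X[...,2];u,v=U[...,0],U[...,1]
for lo,hi in((55,75),(75,95),(95,130),(130,175)):
    m=(z>lo)&(z<hi)&(abs(u)<15)&(abs(v)<36)
    print(lo,m.sum(),'u',np.round(np.percentile(u[m],[2,50,98]),1),'v',np.round(np.percentile(v[m],[2,50,98]),1),'zmax',z[m].max())
H=cv2.cvtColor(p,cv2.COLOR_BGR2HSV);x,y=X[...,0],X[...,1]
for n,m in(('yellow',cv2.inRange(H,(22,150,60),(32,255,255))>0),('red',(H[...,1]>150)&((H[...,0]<10)|(H[...,0]>172))&(z>130)),('grey tab',(z>203)&(x<565))):
    m=m&(y<-140)&(y>-230)&(z>60)&(x>500)&(x<640)&(z<220);Q=X[m];print(n,len(Q),Q.mean(0) if len(Q) else '',Q.min(0) if len(Q) else '',Q.max(0) if len(Q) else '')
```

```text
35.8 [494.13583739   3.67756842 244.63309066] [-0.94309367  0.18033637 -0.79543229]
55 32 u [-5.5 -3.7  7.5] v [-19.2  23.4  30.7] zmax 74.60477687223693
75 42 u [-5.8 -3.9  3.8] v [-21.3  20.5  31.7] zmax 94.46817937688002
95 65 u [-4.9 -2.2  4.4] v [-21.7  13.7  28.9] zmax 129.63632394826345
130 71 u [-4.8 -0.5  5.2] v [-12.5   7.5  15.4] zmax 169.85883026670206
yellow 95 [ 589.6658699  -162.90349936  112.19782532] [ 584.80103016 -190.11873302   61.82223169] [ 596.92046893 -150.20592166  160.83546044]
red 1 [ 604.14745199 -179.64836365  147.56171912] [ 604.14745199 -179.64836365  147.56171912] [ 604.14745199 -179.64836365  147.56171912]
grey tab 12 [ 548.03451705 -202.82958157  206.0392948 ] [ 543.7388026  -212.56597992  203.04325297] [ 554.74636162 -194.29902024  211.64106702]
```

```bash
python3 -c "
from bench import r
print(r.hand_in())"
```

```text
the job is handed in; nothing more can be done
None
```

The job is handed in at about 36 s: the yellow and grey carriers hang on the spare hook with the red clip pushed to its stop, and the blue carrier stands upright, fully home in the black stand's slot; the highest force I read was about 8 N.

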